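# Run the furnace probe home and lock it in its bayonet slot

## Robot

A 7-joint arm with a two-finger parallel gripper is mounted at the origin on the work surface. World frame = base frame: x ahead of the robot, y to its left, z up, the work surface at z = 0. Lengths are in m, angles in rad, forces in N, time in s.
With the tool pointing down it reaches from about 0.425 to 0.95 m from the base axis. Payload 16.7 kg.
Tool frame: the origin (TCP) lies between the finger pads; the fingertips stand 8 mm ahead of it and the grasp point (between the pads) lies 11 mm behind it; x points along the fingers, z is the direction in which the jaws open and shut, and the axes are right-handed (so a half turn about x gives the same grasp; the last joint's range is limited). The gripper opens to 94 mm and grips with 3 to 60 N. Pads are 16 mm wide; open, the fingers measure 119 mm over their backs; the gripper's body (75 mm by 177 mm) begins 78 mm behind the grasp point.
Start: joints at [1.151, 0.426, 0.074, 1.606, -0.034, 1.111, -0.067], TCP at [0.181, -0.65, 0.213] pointing down, gripper open.
Joint ranges: [-2.85, 2.85], [-0.5, 2.14], [-1.23, 1.37], [0.21, 2.46], [-1.02, 4.16], [0.16, 2.05], [-2.73, 2.73]. Speed limits (rad/s): [1.89, 1.89, 2.39, 2.39, 3.01, 3.01, 3.01].

## Interface

Orientations are given as a rotation vector (axis times angle).
In Python, from station import manip gives the robot as it stands. The module is installed in compiled form; this text tells all that it offers.
- The arm moves only by the shell command python3 -m crank 'ROWS' [FORCE]. ROWS is JSON, a list of rows, each a list of 7 numbers: the shift along the world's x, y, z in m, then the turn, a rotation vector about the world's x, y, z in degrees, then the closure, from 0 (fully open) to 1 (shut). In form: [[dx, dy, dz, wx, wy, wz, grip], ...]. A call has 1 to 5 rows; each row shifts and turns the commanded pose from where the row before left it; what a row does not reach is not made up. A row lasts 1/8 s, in which the tool goes at most 62.5 mm and 10.7 degrees, less where a joint would pass 70% of its speed; a pose out of reach is approached as far as the arm can. A call with a gripper value outside its range is refused whole. The fingers move at their own pace and stop on an object; FORCE is the grip in N (left out, the last holds). Time passes only in rows, so rows that do not move let the fingers close. It gives the time, the measured TCP pose, the force and the opening at its end, in the units of the state.
- manip.get_obs(): the state, without advancing time (a new reading comes with each control period).
- manip.read_camera(name): name is "scene" or "top" or "wrist"; returns a dict with "frame" (384x512x3 uint8, red, green, blue), "K" (3x3 intrinsics, pixels), "distortion" ([k1, k2, p1, p2, k3] as OpenCV has them; the pictures are not rectified), "world_from_camera" (4x4, takes a point from camera to world coordinates). Camera axes: x right, y up, looking along -z (the intrinsics and any distortion apply to the point x, -y, -z); pixel columns grow to the right and rows downward; lengths in m; the calibration is good to about 2 mm. A picture is of the moment at which its call begins. There is no depth.
- manip.hand_in(): hands the job in, once; it reports no verdict.
Trained networks look in a picture, given as the dict that the camera call returned (one of the last four; its "shot" number tells which), for a name from the list of things; names that differ only in an ending like _2 or _b are one class to them, and where a whole thing is asked for, a point or a joint stands for the part that bears it (a point fixed in the world has none). Each returns a list of dicts, best first, with "confidence" (0 to 1); they miss things now and then, are a little off and sometimes report something else, mostly with a low value. They report only what shows in the picture. A call takes as long as a camera call.
- manip.recognise(picture, thing): "uv" ([column, row] in pixels, amid what is visible of it).
- manip.place_of(picture, thing): "uv" ([column, row] in pixels: a listed point, or the origin of a listed thing).
The state is a dict: "t": time; "joint_positions": joint angles; "joint_velocities": joint speeds; "joint_efforts": joint torques, N m; "ee_pos": TCP position; "tool_rot": TCP orientation; "ft_force": force on the tool from outside, world axes, zero at the start; "torque": the same for the moment, N m; "opening": finger opening in m.
Only numpy, scipy, OpenCV 4.12 (cv2) and the standard library are available. Lean on these libraries where they do the work, as an engineer would, in place of code of your own. Each camera call takes 0.05 s, during which the arm holds its last target.

## Task

The sample probe of the tube furnace is drawn back in its guide tube. With the fingertips, push its upright ball handle steadily along the slot to the end (a loose crucible rides on the probe's tip, so do not slam it), then push the handle over into the side leg of the slot and down until it stops, so that the probe is locked. Only push it, do not take the ball between the fingers; leave the other things where they stand and come clear at the end.

Things in the scene. Friction and masses are not known exactly. Their poses are not given: they have to be found in the camera images.
- furnace: Fixed tube furnace with its guide tube (steel, outside diameter 60 mm, axis level, 160 mm above the table). Origin on the table under the middle of the guide's slot; y runs level along the guide away from the furnace box, z up. Guide from y = -135 to +117 mm; a flange (radius 55 mm) at y = -128 to -162; grey and white box 250 mm wide, 272 mm tall, at y = -206 to -494. Only the probe's thin tail lies beyond +117.
- corner (a point): Point on the guide's axis, 160 mm up, where the slot's two legs meet (the pin crosses the axis here, within 3 mm, when at the corner). The slot, 15 mm wide, cuts the tube wall: its long leg lies along the top of the tube, from here 157 mm towards the furnace's +y; its side leg starts above this point and runs round the wall, down towards the furnace's +x.
- knob (a point): Centre of the handle's black ball (diameter 28 mm), 68 mm from the guide's axis, on a steel pin (10 mm) that stands out through the slot with 24 mm of it free between tube and ball. Upright at the start, ball centre 228 mm above the table; when locked it leans to the furnace's +x, 181 mm above the table and 65 mm beside the axis.
- probe (a joint): How far the probe has slid in, m, along the furnace's -y: 0 fully back, 0.1525 at the end of the long leg. The pin can enter the side leg only between 0.1475 and 0.1525. It stays where it is left; sliding it takes 3 to 5 N. Its tail rod (12 mm, with a 32 mm connector) ends 236 mm behind the pin.
- probe_turn (a joint): How far the handle has turned about the guide's axis, rad: 0 upright, growing as it leans towards the furnace's +x, 1.25 at the end of the side leg. It can turn only in the side leg; elsewhere the slot holds it upright within 0.1. It stays where it is left; about 2 N at the ball turns it.
- spanner: Bystander: loose open-ended spanner, 160 mm long, lying on the table; origin under its middle.
- crucible: Bystander: loose white ceramic crucible, diameter 40 mm, 36 mm tall; origin at the centre of its foot.
- clamp_ring: Bystander: loose steel ring, diameter 64 mm, 12 mm tall; origin at the centre of its underside.
- jar: Bystander: loose amber glass jar, diameter 52 mm, 75 mm tall; origin at the centre of its foot.
- beaker: Bystander: loose steel beaker, diameter 60 mm, 70 mm tall; origin at the centre of its foot.
- screwdriver: Bystander: loose screwdriver, 170 mm long, lying on the table; origin under it.
- ball_valve: Bystander: loose small ball valve with black lever, about 100 mm long and 40 mm tall, lying on the table; origin under its middle.

How it is judged:
By the outcome, as a careful person would: the job done as asked, in the order asked, and still so for the second after the job is handed in, with the robot touching nothing.
It also fails if it takes over 51 s, if anything falls off the work surface, if the arm or the gripper's body presses on something with over 40 N, if the wrist force passes 120 N, or if a joint passes its speed limit or range.

## Working session

There is one attempt and no reset: what is moved stays moved. The work goes in short steps, Python scripts to look and compute and a shell command to move; the robot and the scene stay as the last step left them, time stands still between calls to the robot, and variables do not carry over. Pictures are saved under pics/ and viewed, and the job is handed in when it is done.

```bash
mkdir -p pics
cat > h.py <<'E'
import numpy as np, cv2
from station import manip
def ray(p,uv):
    K=np.array(p["K"]);d=np.array(p["distortion"])
    q=cv2.undistortPoints(np.array([[uv]],float),K,d)[0,0]
    T=np.array(p["world_from_camera"])
    r=T[:3,:3]@np.array([q[0],-q[1],-1.]);return T[:3,3],r/np.linalg.norm(r)
def atz(p,uv,z):
    o,r=ray(p,uv);return o+r*(z-o[2])/r[2]
def tri(rs):
    A=np.zeros((3,3));b=np.zeros(3)
    for o,r in rs:
        M=np.eye(3)-np.outer(r,r);A+=M;b+=M@o
    x=np.linalg.solve(A,b);return x,[np.linalg.norm((np.eye(3)-np.outer(r,r))@(x-o)) for o,r in rs]
def proj(p,X):
    T=np.array(p["world_from_camera"]);c=T[:3,:3].T@(np.array(X,float)-T[:3,3])
    return cv2.projectPoints(np.array([[c[0],-c[1],-c[2]]]),np.zeros(3),np.zeros(3),np.array(p["K"]),np.array(p["distortion"]))[0][0,0]
def save(p,n): cv2.imwrite("pics/"+n,cv2.cvtColor(p["frame"],cv2.COLOR_RGB2BGR))
E
python3 - <<'E'
from h import *
np.set_printoptions(precision=4,suppress=True)
o=manip.get_obs();print(o)
for n in ["scene","top","wrist"]:
    p=manip.read_camera(n);save(p,n+"0.png")
    for t in ["furnace","corner","knob"]:
        z={"furnace":0,"corner":.16,"knob":.228}[t]
        for r in manip.place_of(p,t)[:2]: print(n,t,r,atz(p,r["uv"],z))
    if n=="top":
        for t in ["spanner","crucible","clamp_ring","jar","beaker","screwdriver","ball_valve"]:
            for r in manip.place_of(p,t)[:1]: print(n,t,r,atz(p,r["uv"],0))
E
```

```text
{'t': 0.0, 'joint_positions': array([ 1.1505,  0.4267,  0.0739,  1.6066, -0.0341,  1.1108, -0.0671]), 'joint_velocities': array([-0.002 ,  0.0013, -0.0004,  0.0005, -0.0005, -0.001 , -0.0002]), 'joint_efforts': array([ -0.0001, -93.5801,   3.6665, -45.4178,  -0.0489,   0.0203,
         0.0002]), 'ee_pos': array([ 0.1804, -0.65  ,  0.2128]), 'tool_rot': array([ 1.0082,  1.3263, -1.007 ]), 'ft_force': array([-0.2775,  0.0229, -0.0305]), 'torque': array([-0.0751, -0.0542, -0.002 ]), 'opening': 0.09418133704642359}
scene furnace {'uv': [184.6, 248.1], 'confidence': 0.69} [0.6404 0.0126 0.    ]
scene furnace {'uv': [207.6, 199.2], 'confidence': 0.6} [0.496  0.0235 0.    ]
scene corner {'uv': [175.4, 141.5], 'confidence': 0.65} [ 0.4681 -0.046   0.16  ]
scene corner {'uv': [311.4, 206.9], 'confidence': 0.35} [0.5772 0.2712 0.16  ]
scene knob {'uv': [229.6, 146.3], 'confidence': 0.77} [0.52   0.0957 0.228 ]
top furnace {'uv': [311.9, 221.7], 'confidence': 0.88} [0.5067 0.0327 0.    ]
top furnace {'uv': [250.3, 148.8], 'confidence': 0.74} [0.6866 0.1854 0.    ]
top corner {'uv': [360.5, 233.2], 'confidence': 0.9} [ 0.4726 -0.0506  0.16  ]
top corner {'uv': [211.2, 235.9], 'confidence': 0.61} [0.464 0.261 0.16 ]
top knob {'uv': [296.8, 206.8], 'confidence': 0.54} [0.52   0.0888 0.228 ]
top spanner {'uv': [282.6, 273.1], 'confidence': 0.55} [0.3819 0.1036 0.    ]
top crucible {'uv': [286.2, 168.8], 'confidence': 0.77} [0.637  0.0959 0.    ]
top clamp_ring {'uv': [350.8, 188.9], 'confidence': 0.79} [ 0.5885 -0.0641  0.    ]
top jar {'uv': [320.6, 169.0], 'confidence': 0.6} [0.6375 0.0105 0.    ]
top beaker {'uv': [330.2, 268.0], 'confidence': 0.59} [ 0.3949 -0.0115  0.    ]
top screwdriver {'uv': [209.2, 237.4], 'confidence': 0.9} [0.4658 0.2824 0.    ]
top ball_valve {'uv': [251.5, 150.8], 'confidence': 0.49} [0.6816 0.1824 0.    ]
```

View pics/scene0.png

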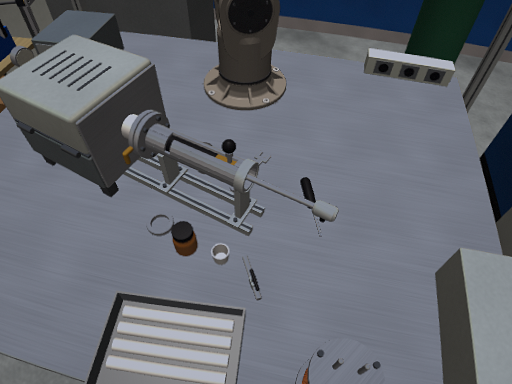

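View pics/top0.png

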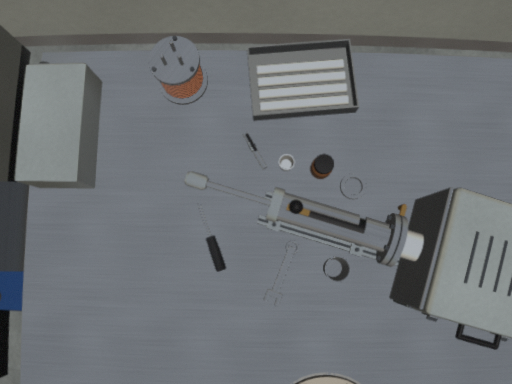

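Run:
```python
from h import *
np.set_printoptions(precision=4,suppress=True)
s=manip.read_camera("scene");t=manip.read_camera("top")
for n,p in(("scene",s),("top",t)):
  for k in ["knob","corner"]:
    print(n,k,manip.place_of(p,k)[:1])
k=tri([ray(s,manip.place_of(s,"knob")[0]["uv"]),ray(t,manip.place_of(t,"knob")[0]["uv"])]);print("knob",k)
k=tri([ray(s,manip.place_of(s,"corner")[0]["uv"]),ray(t,manip.place_of(t,"corner")[0]["uv"])]);print("corner",k)
print("tail top",atz(t,(186,178),.16),"flange",atz(t,(395,241),.16))
a=cv2.resize(t["frame"][150:290,170:450],None,fx=2.8,fy=2.8,interpolation=cv2.INTER_CUBIC)
b=cv2.resize(s["frame"][90:260,90:350],None,fx=3,fy=3,interpolation=cv2.INTER_CUBIC)
for n,i in(("topz.png",a),("scz.png",b)): cv2.imwrite("pics/"+n,i[:,:,::-1])
```

```text
scene knob []
scene corner [{'uv': [173.5, 142.0], 'confidence': 0.97}]
top knob [{'uv': [295.4, 206.3], 'confidence': 0.5}]
top corner [{'uv': [359.1, 233.4], 'confidence': 0.95}]Traceback (most recent call last):
  File "<stdin>", line 7, in <module>
IndexError: list index out of range
```

Run:
```python
from h import *
np.set_printoptions(precision=4,suppress=True)
s=manip.read_camera("scene");t=manip.read_camera("top")
k=tri([ray(s,[229.4,146.2]),ray(t,[296.2,206.7])]);print("knob",k)
k=tri([ray(s,[173.5,142]),ray(t,[359.1,233.4])]);print("corner",k)
print("tail top",atz(t,(186,178),.16),"flange",atz(t,(395,241),.16))
a=cv2.resize(t["frame"][150:290,170:450],None,fx=2.8,fy=2.8,interpolation=cv2.INTER_CUBIC)
b=cv2.resize(s["frame"][90:260,90:350],None,fx=3,fy=3,interpolation=cv2.INTER_CUBIC)
for n,i in(("topz.png",a),("scz.png",b)): cv2.imwrite("pics/"+n,i[:,:,::-1])
```

```text
knob (array([0.5197, 0.0925, 0.2276]), [np.float64(0.0026231089718059164), np.float64(0.002623108971805925)])
corner (array([ 0.4723, -0.0478,  0.162 ]), [np.float64(0.0007092944489642901), np.float64(0.0007092944489643364)])
tail top [0.5854 0.3174 0.16  ] flange [ 0.4567 -0.1237  0.16  ]
```

View pics/topz.png

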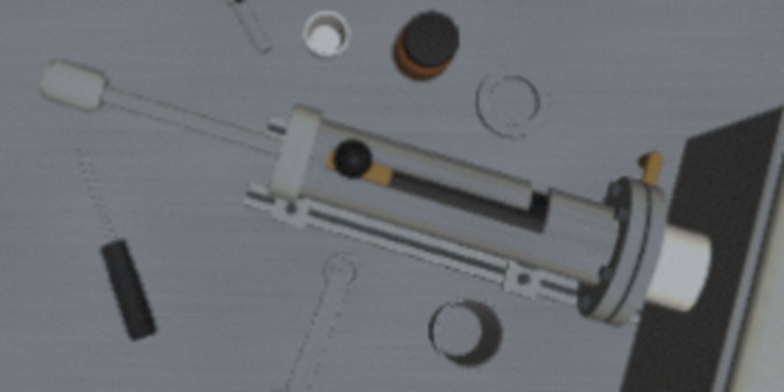

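View pics/scz.png

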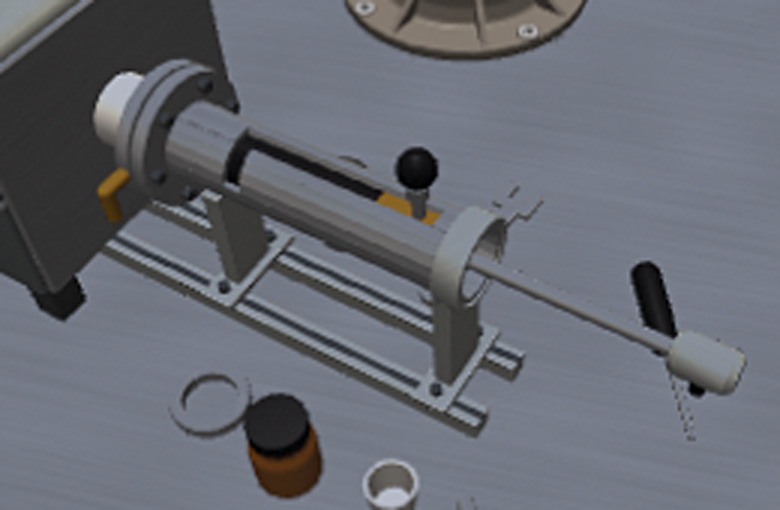

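Run:
```python
from h import *
from scipy.spatial.transform import Rotation as R
np.set_printoptions(precision=4,suppress=True)
o=manip.get_obs();M=R.from_rotvec(o["tool_rot"]).as_matrix();print(M,o["t"])
z=M[:,2];print("jaw az deg",np.degrees(np.arctan2(z[1],z[0])),"tool az",np.degrees(np.arctan2(-.65,.18)))
C=np.array([.4715,-.0478]);th=.295
yf=np.array([np.sin(th),np.cos(th)]);xf=np.array([yf[1],-yf[0]])
print("yf az",np.degrees(np.arctan2(yf[1],yf[0])))
t=manip.read_camera("top");s=manip.read_camera("scene")
F=lambda x,y,z:np.r_[C+xf*x+yf*(y+.0785),z]
for n,p,crop,f in(("o_t.png",t,(150,290,170,450),2.8),("o_s.png",s,(90,260,90,350),3)):
    a,b,c,d=crop;im=cv2.resize(p["frame"][a:b,c:d],None,fx=f,fy=f)[:,:,::-1].copy()
    pts=[F(0,.074,.228),F(0,.31,.16),F(0,-.128,.16)]
    pts+=[F(0,y,.19) for y in(-.135,-.0785,.0785,.117)]+[F(x,y,.16) for x in(-.03,.03) for y in(-.128,0,.117)]
    for X in pts:
        u=(proj(p,X)-[c,a])*f;cv2.circle(im,tuple(int(v) for v in u),3,(0,0,255),-1)
    cv2.imwrite("pics/"+n,im)
print(F(0,.074,.228))
```

```text
[[ 0.      0.9636  0.2674]
 [ 0.0001  0.2674 -0.9636]
 [-1.      0.     -0.0001]] 1.4
jaw az deg -74.49238973435672 tool az -74.52136183458165
yf az 73.09774504364071
[0.5158 0.0981 0.228 ]
```

View pics/o_t.png

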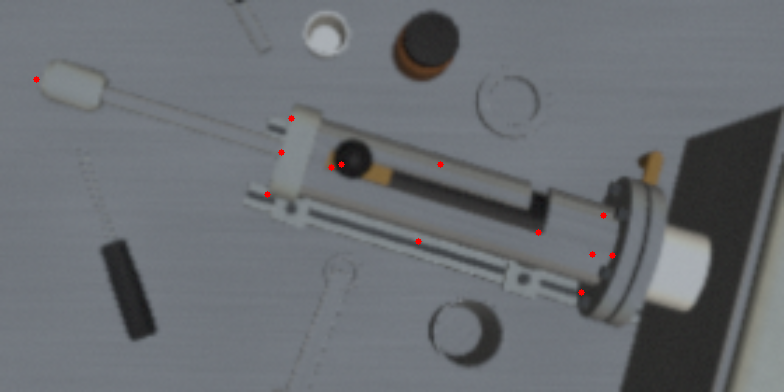

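View pics/o_s.png

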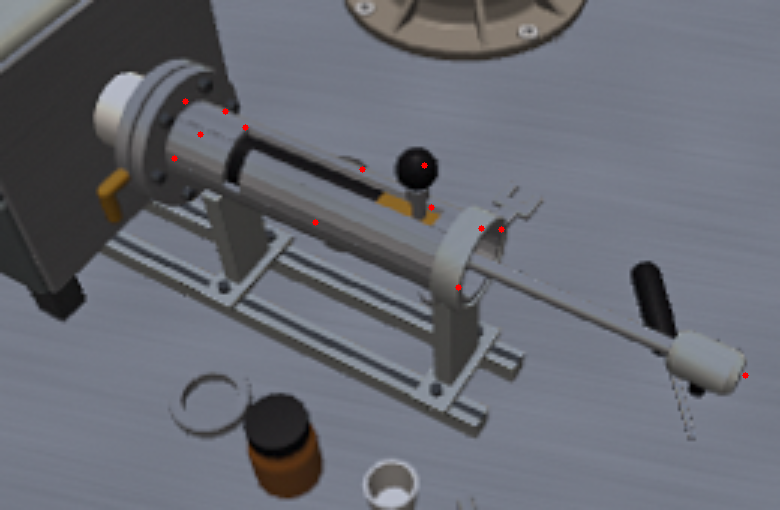

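```bash
python3 -m crank '[[0,0,0.04,0,0,0,1],[0,0,0.045,0,0,0,1],[0,0,0.045,0,0,0,1],[0.02,0.015,0.04,0,0,0,1],[0.03,0.025,0,0,0,5,1]]' 20
python3 -m crank '[[0.04,0.03,0,0,0,6,1],[0.04,0.03,0,0,0,6,1],[0.04,0.03,0,0,0,6,1],[0.04,0.03,0,0,0,6,1],[0.04,0.03,0,0,0,6,1]]'
```

```text
t: 2.12
ee_pos: [0.2307, -0.6113, 0.3866]
tool_rot: [0.939, 1.353, -0.943]
ft_force: [0.2, -0.3, -0.6]
opening: 0.0472
t: 2.75
ee_pos: [0.432, -0.4583, 0.3827]
tool_rot: [0.535, 1.504, -0.535]
ft_force: [-0.3, -0.3, -0.2]
opening: 0.0005
```

```bash
python3 -m crank '[[0.015,0.045,0,0,0,5,1],[0.015,0.045,0,0,0,5,1],[0.015,0.045,0,0,0,5,1],[0.015,0.045,0,0,0,5,1],[0.015,0.045,0,0,0,2.5,1]]'
python3 -m crank '[[0.01,0.05,0,0,0,0,1],[0.01,0.05,0,0,0,0,1],[0.01,0.05,0,0,0,0,1],[0.01,0.05,0,0,0,0,1],[0,0.04,0,0,0,0,1]]'
```

```text
t: 3.38
ee_pos: [0.5056, -0.233, 0.3828]
tool_rot: [0.229, 1.559, -0.229]
ft_force: [0.4, 0.3, 0.3]
opening: 0.0005
t: 4.0
ee_pos: [0.5452, 0.0076, 0.3826]
tool_rot: [0.23, 1.559, -0.23]
ft_force: [0.5, -0.7, 0.1]
opening: 0.0007
```

```bash
python3 -m crank '[[0,0.04,0,0,0,0,1],[-0.005,0.045,0,0,0,0,1],[-0.005,0.045,-0.01,0,0,0,1],[0,0.004,-0.04,0,0,0,1],[0,0,-0.03,0,0,0,1]]'
python3 - <<'E'
from h import *
from scipy.spatial.transform import Rotation as R
np.set_printoptions(precision=4,suppress=True)
o=manip.get_obs();print(o["ee_pos"],o["joint_positions"],R.from_rotvec(o["tool_rot"]).as_matrix())
for n in("top","scene","wrist"):
    p=manip.read_camera(n);save(p,n+"1.png");print(n,manip.place_of(p,"knob")[:2],manip.place_of(p,"corner")[:1],proj(p,[.519,.093,.228]),proj(p,[.4745,-.0528,.16]))
E
```

```text
t: 4.62
ee_pos: [0.5343, 0.14, 0.3014]
tool_rot: [0.229, 1.56, -0.23]
ft_force: [0.7, -0.2, 0.9]
opening: 0.0006
[0.5343 0.14   0.3014] [ 0.1578  0.2065 -0.6136  1.7416  0.1252  1.234  -0.7801] [[-0.0011  0.2885  0.9575]
 [-0.0003  0.9575 -0.2885]
 [-1.     -0.0006 -0.001 ]]
top [] [] [294.6241 207.2932] [361.546  232.3149]
scene [{'uv': [228.8, 143.3], 'confidence': 0.63}] [{'uv': [172.8, 142.6], 'confidence': 0.9}] [228.3934 145.7178] [171.5332 142.992 ]
wrist [] [{'uv': [255.3, 344.5], 'confidence': 0.65}] [253.5552 256.2833] [254.2234 348.0232]
```

View pics/wrist1.png

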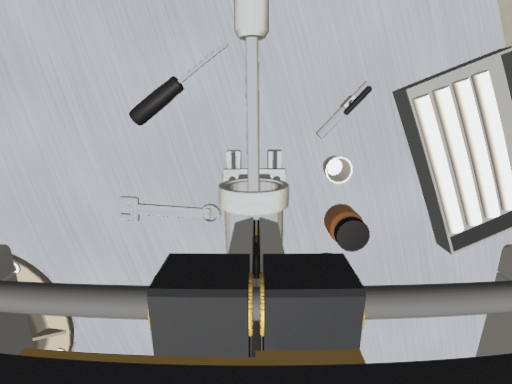

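View pics/scene1.png

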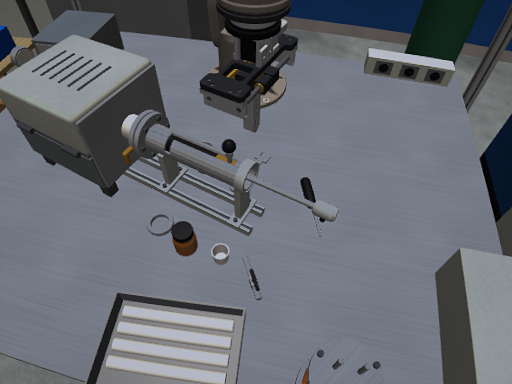

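```bash
python3 -m crank '[[0,0,-0.03,0,0,0,1],[0,0,-0.03,0,0,0,1],[0,0,-0.017,0,0,0,1],[-0.0015,-0.005,0,0,0,0,1],[-0.0023,-0.0077,0,0,0,0,1]]'
python3 - <<'E'
from h import *
p=manip.read_camera("scene");save(p,"s2.png")
b=cv2.resize(p["frame"][60:230,90:350],None,fx=3,fy=3,interpolation=cv2.INTER_CUBIC)
cv2.imwrite("pics/s2z.png",b[:,:,::-1])
E
```

```text
t: 5.7
ee_pos: [0.5321, 0.1258, 0.2275]
tool_rot: [0.233, 1.557, -0.232]
ft_force: [0.5, 0.3, -0.5]
opening: 0.0003
```

View pics/s2z.png

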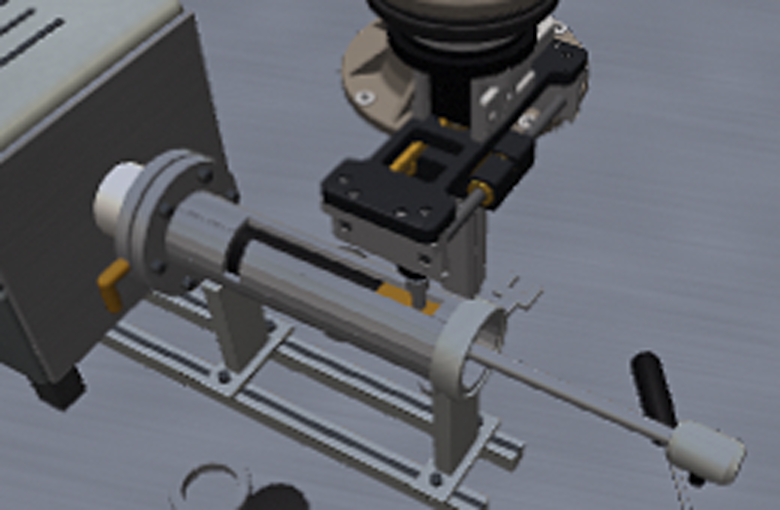

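```bash
python3 -m crank '[[-0.0009,-0.0029,0,0,0,0,1],[-0.0009,-0.0029,0,0,0,0,1],[-0.0009,-0.0029,0,0,0,0,1],[-0.0009,-0.0029,0,0,0,0,1],[-0.0009,-0.0029,0,0,0,0,1]]'
python3 -m crank '[[-0.0009,-0.0029,0,0,0,0,1],[-0.0009,-0.0029,0,0,0,0,1],[-0.0009,-0.0029,0,0,0,0,1],[-0.0009,-0.0029,0,0,0,0,1],[-0.0009,-0.0029,0,0,0,0,1]]'
```

```text
t: 6.38
ee_pos: [0.5273, 0.1116, 0.2265]
tool_rot: [0.233, 1.558, -0.232]
ft_force: [1.4, 3.1, -0.3]
opening: 0.0006
t: 7.0
ee_pos: [0.5228, 0.0967, 0.2265]
tool_rot: [0.233, 1.558, -0.233]
ft_force: [3.3, 2.9, -1.1]
opening: 0.0003
```

```bash
python3 -m crank '[[-0.001,-0.0036,0,0,0,0,1],[-0.001,-0.0036,0,0,0,0,1],[-0.0011,-0.0038,0,0,0,0,1],[-0.0011,-0.004,0,0,0,0,1],[-0.0011,-0.004,0,0,0,0,1]]'
python3 -m crank '[[-0.0012,-0.0042,0,0,0,0,1],[-0.0012,-0.0042,0,0,0,0,1],[-0.0012,-0.0042,0,0,0,0,1],[-0.0012,-0.0042,0,0,0,0,1],[-0.0012,-0.0042,0,0,0,0,1]]'
python3 - <<'E'
from h import *
for n in("scene","wrist"):
  p=manip.read_camera(n);save(p,n+"3.png")
E
```

```text
t: 7.62
ee_pos: [0.5173, 0.0777, 0.2265]
tool_rot: [0.233, 1.558, -0.233]
ft_force: [1.7, 2.7, 0.2]
opening: 0.0007
t: 8.25
ee_pos: [0.5112, 0.0567, 0.2264]
tool_rot: [0.233, 1.559, -0.233]
ft_force: [-0.0, 3.1, -0.2]
opening: 0.0006
```

View pics/scene3.png

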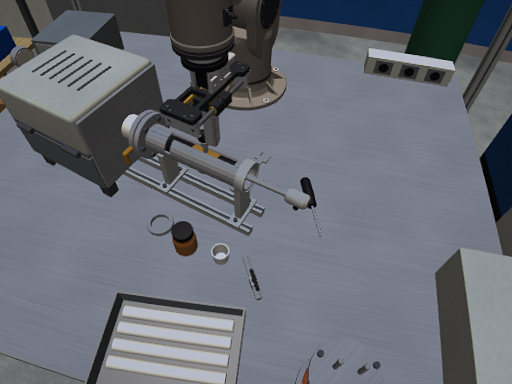

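View pics/wrist3.png

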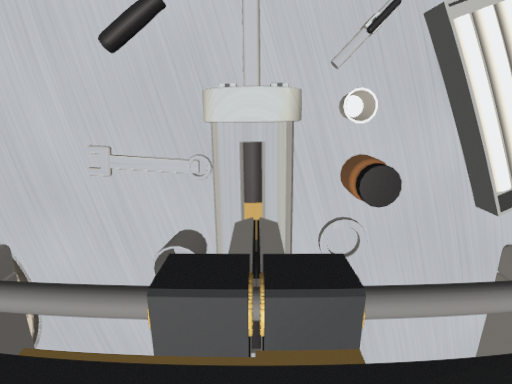

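```bash
python3 -m crank '[[-0.0012,-0.0042,0,0,0,0,1],[-0.0013,-0.0042,0,0,0,0,1],[-0.0013,-0.0042,0,0,0,0,1],[-0.0013,-0.0042,0,0,0,0,1],[-0.0013,-0.0042,0,0,0,0,1]]'
python3 -m crank '[[-0.0013,-0.0042,0,0,0,0,1],[-0.0013,-0.0042,0,0,0,0,1],[-0.0013,-0.0042,0,0,0,0,1],[-0.0013,-0.0042,0,0,0,0,1],[-0.0013,-0.0042,0,0,0,0,1]]'
python3 -m crank '[[-0.0013,-0.0042,0,0,0,0,1],[-0.0013,-0.0042,0,0,0,0,1],[-0.0013,-0.0042,0,0,0,0,1],[-0.0012,-0.0038,0,0,0,0,1],[-0.001,-0.0034,0,0,0,0,1]]'
```

```text
t: 8.98
ee_pos: [0.505, 0.0356, 0.2265]
tool_rot: [0.233, 1.558, -0.233]
ft_force: [1.5, 2.3, -0.9]
opening: 0.0003
t: 9.6
ee_pos: [0.4985, 0.0147, 0.2265]
tool_rot: [0.233, 1.558, -0.233]
ft_force: [2.5, 3.0, -0.2]
opening: 0.0001
t: 10.22
ee_pos: [0.4923, -0.0051, 0.2265]
tool_rot: [0.233, 1.558, -0.233]
ft_force: [2.5, 3.2, -0.4]
opening: 0.0004
```

```bash
python3 -m crank '[[-0.0008,-0.0028,0,0,0,0,1],[-0.0007,-0.0024,0,0,0,0,1],[-0.0006,-0.002,0,0,0,0,1],[-0.0006,-0.002,0,0,0,0,1],[-0.0006,-0.002,0,0,0,0,1]]'
python3 -m crank '[[-0.0005,-0.0016,0,0,0,0,1],[-0.0005,-0.0016,0,0,0,0,1],[-0.0005,-0.0016,0,0,0,0,1],[-0.0005,-0.0016,0,0,0,0,1],[-0.0004,-0.0014,0,0,0,0,1]]'
python3 - <<'E'
from h import *
for n in("scene","wrist"):
  p=manip.read_camera(n);save(p,n+"4.png")
b=cv2.resize(p["frame"][60:384,120:400],None,fx=2,fy=1.8)
s=manip.read_camera("scene");b=cv2.resize(s["frame"][60:230,90:350],None,fx=3,fy=3,interpolation=cv2.INTER_CUBIC)
cv2.imwrite("pics/s4z.png",b[:,:,::-1])
E
```

```text
t: 10.85
ee_pos: [0.4891, -0.0162, 0.2264]
tool_rot: [0.233, 1.558, -0.233]
ft_force: [2.4, 3.5, -0.6]
opening: 0.0006
t: 11.48
ee_pos: [0.4867, -0.024, 0.2264]
tool_rot: [0.233, 1.558, -0.233]
ft_force: [2.5, 3.1, 0.1]
opening: 0.0004
```

View pics/s4z.png

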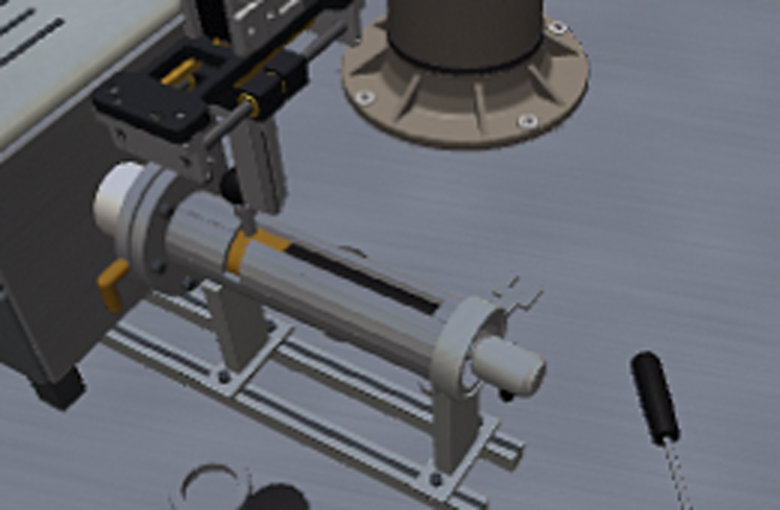

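View pics/wrist4.png

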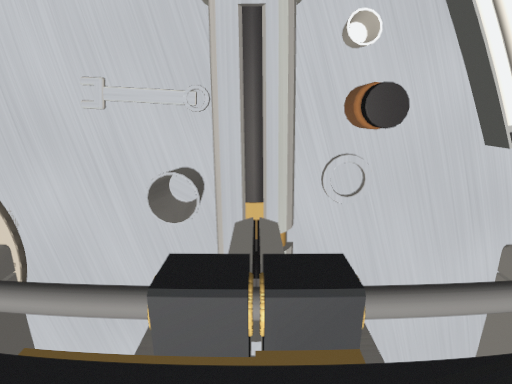

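```bash
python3 -m crank '[[-0.0004,-0.0012,0,0,0,0,1],[-0.0004,-0.0012,0,0,0,0,1],[-0.0003,-0.0012,0,0,0,0,1],[-0.0003,-0.0012,0,0,0,0,1],[-0.0003,-0.001,0,0,0,0,1]]'
```

```text
t: 12.25
ee_pos: [0.4859, -0.0265, 0.2267]
tool_rot: [0.234, 1.557, -0.228]
ft_force: [7.6, 22.7, -6.0]
opening: 0.0007
```

```bash
python3 -m crank '[[0.0004,0.0014,0,0,0,0,1],[0.0004,0.0014,0,0,0,0,1],[0.0003,0.0012,0,0,0,0,1]]'
python3 - <<'E'
from h import *
np.set_printoptions(precision=4,suppress=True)
s=manip.read_camera("scene");b=cv2.resize(s["frame"][110:210,120:300],None,fx=4.4,fy=4.4,interpolation=cv2.INTER_CUBIC)
cv2.imwrite("pics/s5z.png",b[:,:,::-1])
print(manip.place_of(s,"knob")[:1],manip.place_of(s,"corner")[:1])
t=manip.read_camera("top");print(manip.place_of(t,"knob")[:1],manip.place_of(t,"corner")[:1])
b=cv2.resize(t["frame"][170:300,230:430],None,fx=4,fy=4,interpolation=cv2.INTER_CUBIC)
cv2.imwrite("pics/t5z.png",b[:,:,::-1])
E
```

```text
t: 12.62
ee_pos: [0.4862, -0.0253, 0.2265]
tool_rot: [0.233, 1.558, -0.232]
ft_force: [1.9, 1.5, 0.1]
opening: 0.0005
[{'uv': [171.7, 122.1], 'confidence': 0.56}] [{'uv': [175.5, 144.3], 'confidence': 0.95}]
[] []
```

View pics/s5z.png

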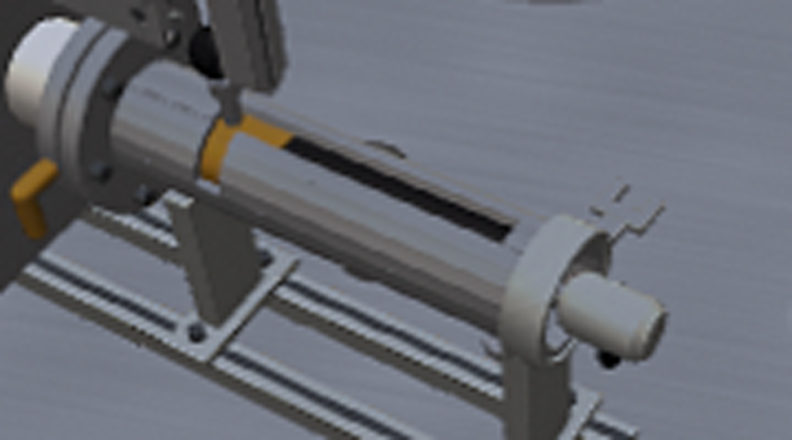

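View pics/t5z.png

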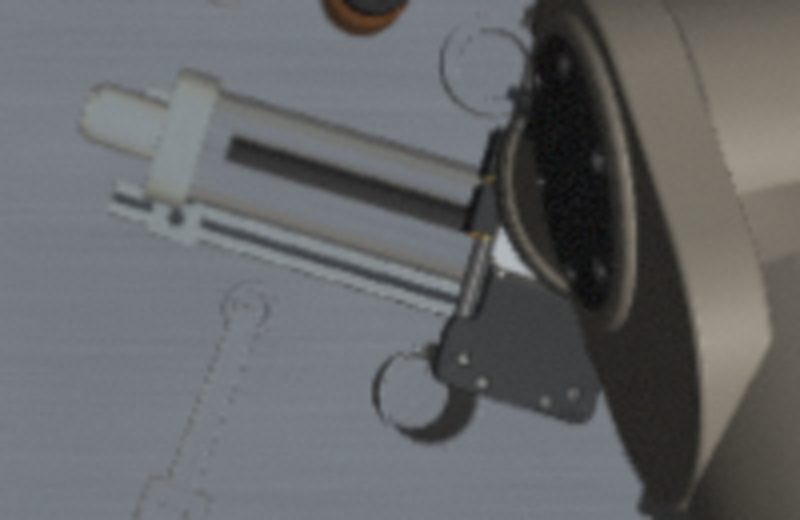

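Run:
```python
from h import *
np.set_printoptions(precision=4,suppress=True)
s=manip.read_camera("scene")
b=cv2.resize(s["frame"][165:205,235:285],None,fx=10,fy=10,interpolation=cv2.INTER_CUBIC)
a0=cv2.imread("pics/scene0.png")[190:230,300:350]
im=np.hstack([cv2.resize(a0,None,fx=8,fy=8,interpolation=cv2.INTER_CUBIC),cv2.resize(s["frame"][165:205,235:285],None,fx=8,fy=8,interpolation=cv2.INTER_CUBIC)[:,:,::-1]])
cv2.imwrite("pics/tail.png",im[:,:800])
C=np.array([.4745,-.0528,.16]);th=.295;yf=np.array([np.sin(th),np.cos(th),0])
for y in (.14,.145,.1475,.15,.1525):
    X0=C+yf*(.1525+.236);X1=C+yf*(.1525-y+.236)
    print(y,(proj(s,X0)-[300,190])*8,(proj(s,X1)-[235,165])*8+[400,0])
```

```text
0.14 [285.0852 206.4913] [683.5263 174.6981]
0.145 [285.0852 206.4913] [665.9172 166.8804]
0.1475 [285.0852 206.4913] [657.1391 162.9835]
0.15 [285.0852 206.4913] [648.3787 159.0945]
0.1525 [285.0852 206.4913] [639.6359 155.2136]
```

View pics/tail.png

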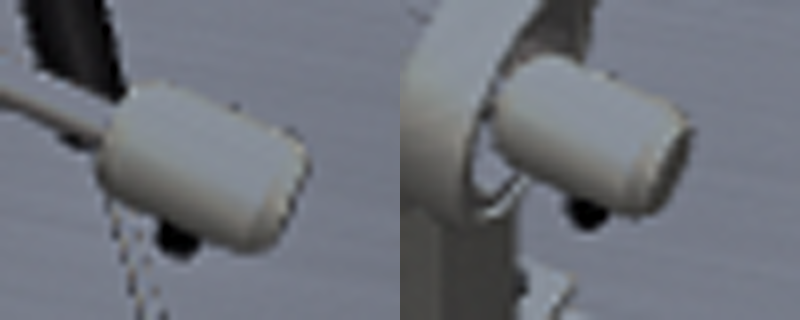

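Run:
```python
from h import *
s=manip.read_camera("scene")
im0=cv2.imread("pics/scene0.png");im1=s["frame"][:,:,::-1]
out=[]
def ov(im,C,th,marks):
    yf=np.array([np.sin(th),np.cos(th),0]);xf=np.array([yf[1],-yf[0],0])
    a,b,c,d=115,165,150,215
    z=cv2.resize(im[a:b,c:d],None,fx=6,fy=6,interpolation=cv2.INTER_CUBIC)
    def dot(X,col):
        u=(proj(s,X)-[c,a]+.5)*6;cv2.circle(z,tuple(int(v) for v in u),1,col,-1)
    P=lambda y,t,R=.03:C+yf*y+xf*R*np.sin(t)+np.array([0,0,R*np.cos(t)])
    if marks:
      for t in np.linspace(.25,1.4,12):
        for y in(-.0075,.0075): dot(P(y,t),(0,0,255))
      for y in np.linspace(0,.05,10): dot(P(y,.25),(0,255,0));dot(P(y,-.25),(0,255,0))
      for R in np.linspace(.03,.054,5): dot(P(0,0,R),(255,0,255))
      for a_ in np.linspace(0,6.28,20): dot(P(0,0,.068)+np.array([.014*np.cos(a_),.014*np.sin(a_),0]),(255,255,0))
    return z
C=np.array([.4745,-.0528,.16])
im=np.vstack([np.hstack([ov(im0,C,.295,0),ov(im0,C,.295,1)]),np.hstack([ov(im1,C,.295,0),ov(im1,C,.295,1)])])
print(im.shape);cv2.imwrite("pics/slot.png",im)
```

```text
(600, 780, 3)
```

View pics/slot.png

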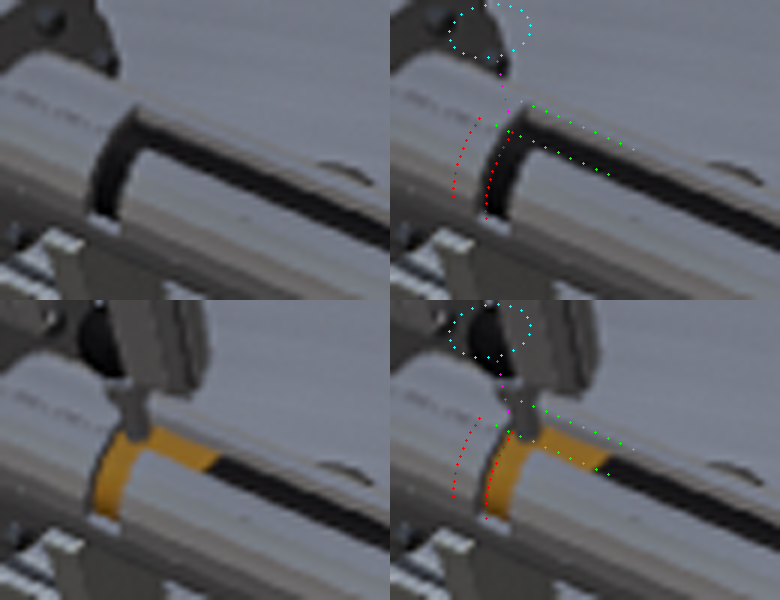

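```bash
python3 -m crank '[[0.003,0.0095,0,0,0,0,1],[0.003,0.0095,0,0,0,0,1],[-0.0135,0.004,0,0,0,0,1],[-0.0135,0.004,0,0,0,0,1],[-0.014,0.0044,0,0,0,0,1]]'
python3 -m crank '[[0,0,0,0,0,0,1]]'
python3 - <<'E'
from h import *
np.set_printoptions(precision=4,suppress=True)
s=manip.read_camera("scene");t=manip.read_camera("top")
print(manip.place_of(s,"knob")[:1],manip.place_of(s,"corner")[:1],manip.place_of(t,"knob")[:1],manip.place_of(t,"corner")[:1])
print(manip.get_obs()["joint_positions"])
b=cv2.resize(s["frame"][110:210,120:300],None,fx=4.4,fy=4.4,interpolation=cv2.INTER_CUBIC)
cv2.imwrite("pics/s6z.png",b[:,:,::-1])
save(t,"t6.png")
E
```

```text
t: 13.65
ee_pos: [0.4498, 0.0058, 0.2265]
tool_rot: [0.233, 1.558, -0.233]
ft_force: [-0.1, -0.6, 0.5]
opening: 0.0005
t: 13.78
ee_pos: [0.4502, 0.0057, 0.2268]
tool_rot: [0.232, 1.558, -0.233]
ft_force: [0.0, -0.3, -0.1]
opening: 0.0003
[] [{'uv': [173.9, 144.0], 'confidence': 0.65}] [] []
[ 0.3777  0.0762 -0.5516  2.0414  0.0461  1.0358 -0.4929]
```

View pics/s6z.png

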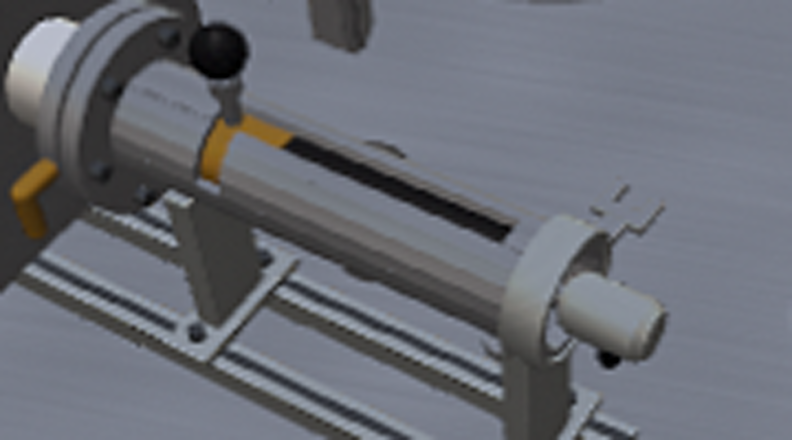

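Run:
```python
from h import *
np.set_printoptions(precision=4,suppress=True)
s=manip.read_camera("scene");t=manip.read_camera("top");save(t,"t6.png")
B=atz(s,(169.5,121.2),.228);print("ball",B)
im0=cv2.imread("pics/scene0.png");im1=s["frame"][:,:,::-1]
def ov(im,C,th):
    yf=np.array([np.sin(th),np.cos(th),0]);xf=np.array([yf[1],-yf[0],0])
    a,b,c,d=115,165,150,215
    z=cv2.resize(im[a:b,c:d],None,fx=6,fy=6,interpolation=cv2.INTER_CUBIC)
    def dot(X,col):
        u=(proj(s,X)-[c,a]+.5)*6;cv2.circle(z,tuple(int(v) for v in u),1,col,-1)
    P=lambda y,t,R=.03:C+yf*y+xf*R*np.sin(t)+np.array([0,0,R*np.cos(t)])
    for t in np.linspace(.25,1.4,12):
        for y in(-.0075,.0075): dot(P(y,t),(0,0,255))
    for y in np.linspace(0,.05,10): dot(P(y,.25),(0,255,0));dot(P(y,-.25),(0,255,0))
    for R in np.linspace(.03,.054,5): dot(P(-.0025,0,R),(255,0,255))
    return z
r=[]
for C in ([.4765,-.0455,.16],[.4755,-.0435,.16]):
    r.append(np.hstack([ov(im0,np.array(C),.295),ov(im1,np.array(C),.295)]))
cv2.imwrite("pics/slot2.png",np.vstack(r))
```

```text
ball [ 0.4776 -0.0443  0.228 ]
```

View pics/slot2.png

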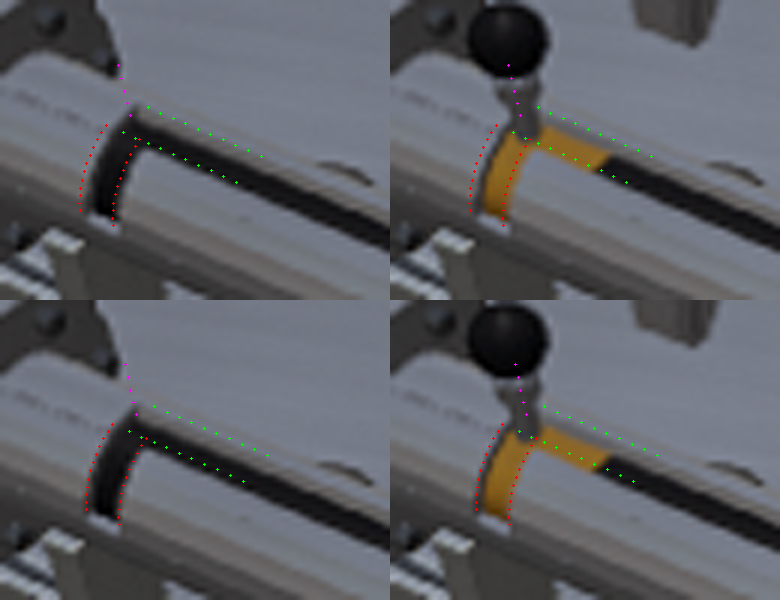

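View pics/t6.png

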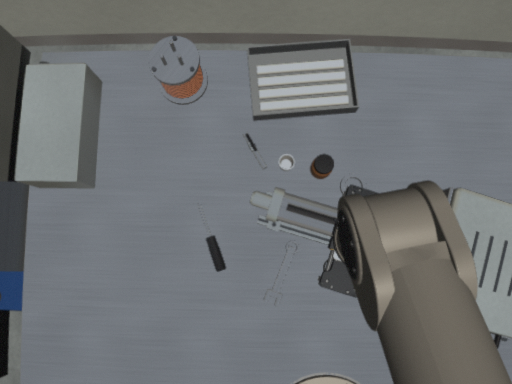

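```bash
python3 -m crank '[[-0.0036,-0.012,0,0,0,0,1],[-0.004,-0.013,0,0,0,0,1],[-0.004,-0.0133,0,0,0,0,1],[0.005,-0.0015,0,0,0,0,1],[0,0,0,0,0,0,1]]'
python3 - <<'E'
from h import *
s=manip.read_camera("scene");w=manip.read_camera("wrist");save(w,"w7.png")
b=cv2.resize(s["frame"][80:190,120:280],None,fx=4.8,fy=4.8,interpolation=cv2.INTER_CUBIC)
cv2.imwrite("pics/s7z.png",b[:,:,::-1])
E
```

```text
t: 14.8
ee_pos: [0.445, -0.0341, 0.2265]
tool_rot: [0.233, 1.558, -0.233]
ft_force: [-0.9, -0.1, 0.1]
opening: 0.0006
```

View pics/s7z.png

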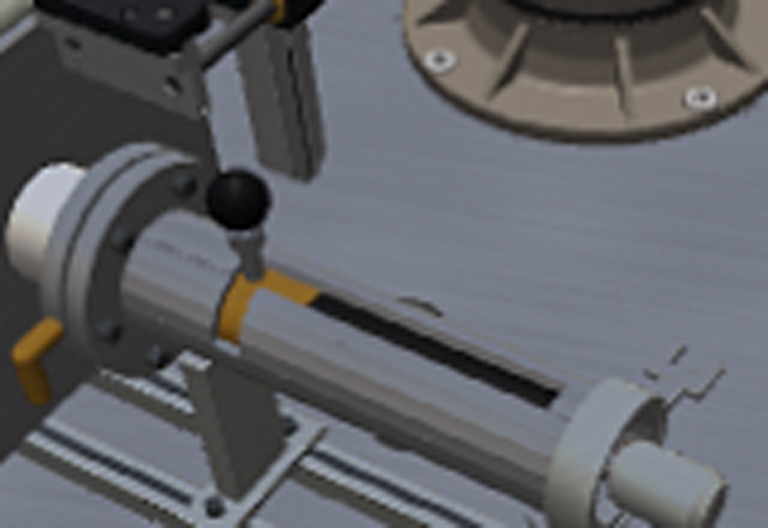

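View pics/w7.png

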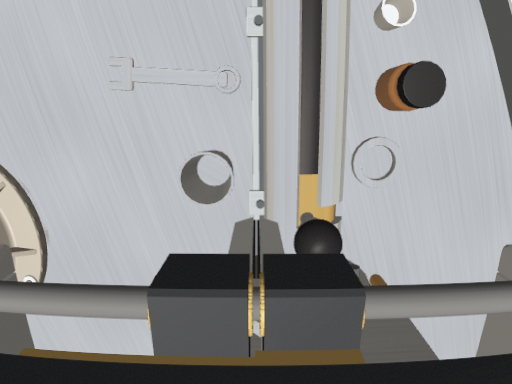

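Run:
```python
from h import *
np.set_printoptions(precision=4,suppress=True)
w=manip.read_camera("wrist");s=manip.read_camera("scene")
th=.293;yf=np.array([np.sin(th),np.cos(th),0]);xf=np.array([yf[1],-yf[0],0])
T=manip.get_obs()["ee_pos"];
print(T,"tip",proj(w,T-[0,0,.008]),"ball at same y",[proj(w,np.r_[(T+xf*d)[:2],.228]) for d in(.028,.033)])
B,e=tri([ray(w,(318,243)),ray(s,(169.6,121.5))]);print(B,e,(B-T)@xf,(B-T)@yf)
B=atz(w,(318,243),.228);print(B,(B-T)@xf,(B-T)@yf)
```

```text
[ 0.4446 -0.0337  0.2264] tip [257.1195 231.2502] ball at same y [array([306.2252, 237.0313]), array([314.9376, 236.9663])]
[ 0.4768 -0.0461  0.227 ] [np.float64(0.0015666483931157274), np.float64(0.0015666483931157016)] 0.034466281945282916 -0.002556915703897198
[ 0.477  -0.0474  0.228 ] 0.03494128279651027 -0.0037301480888946594
```

```bash
python3 -m crank '[[0.002,-0.0035,0,0,0,0,1],[0.0029,-0.0009,0,0,0,0,1],[0.0029,-0.0009,0,0,0,0,1],[0.0029,-0.0009,0,0,0,0,1],[0.0029,-0.0009,0,0,0,0,1]]'
python3 -m crank '[[0.0029,-0.0009,0,0,0,0,1],[0.0029,-0.0009,0,0,0,0,1],[0.0029,-0.0009,0,0,0,0,1],[0.0029,-0.0009,0,0,0,0,1],[0.0029,-0.0009,0,0,0,0,1]]'
python3 - <<'E'
from h import *
s=manip.read_camera("scene");w=manip.read_camera("wrist");save(w,"w8.png")
b=cv2.resize(s["frame"][80:190,120:280],None,fx=4.8,fy=4.8,interpolation=cv2.INTER_CUBIC)
cv2.imwrite("pics/s8z.png",b[:,:,::-1])
E
```

```text
t: 15.62
ee_pos: [0.4583, -0.0411, 0.2265]
tool_rot: [0.233, 1.559, -0.233]
ft_force: [-2.2, 0.2, 1.4]
opening: 0.0004
t: 16.25
ee_pos: [0.4728, -0.0457, 0.2264]
tool_rot: [0.233, 1.558, -0.233]
ft_force: [-1.3, 0.7, -0.1]
opening: 0.0007
```

View pics/s8z.png

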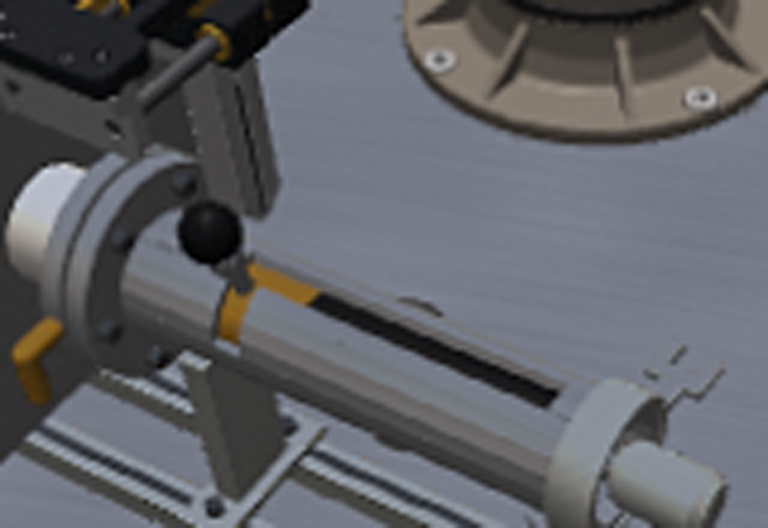

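View pics/w8.png

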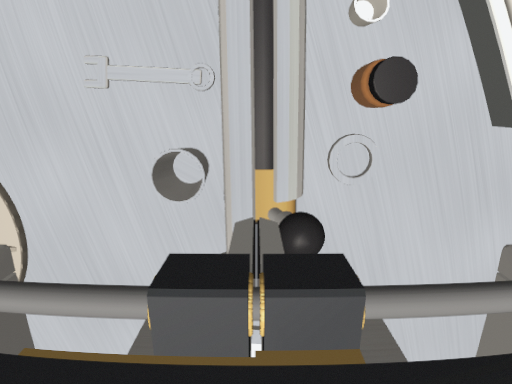

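```bash
python3 -m crank '[[0.0029,-0.0009,0,0,0,0,1],[0.0029,-0.0009,0,0,0,0,1],[0.0029,-0.0009,0,0,0,0,1],[0.0029,-0.0009,0,0,0,0,1],[0.0029,-0.0009,0,0,0,0,1]]'
python3 -m crank '[[0.0025,-0.0008,-0.0003,0,0,0,1],[0.0025,-0.0008,-0.0005,0,0,0,1],[0.0025,-0.0008,-0.0008,0,0,0,1],[0.0025,-0.0008,-0.001,0,0,0,1],[0.0025,-0.0008,-0.0015,0,0,0,1]]'
python3 - <<'E'
from h import *
s=manip.read_camera("scene");w=manip.read_camera("wrist");save(w,"w9.png")
b=cv2.resize(s["frame"][80:190,120:280],None,fx=4.8,fy=4.8,interpolation=cv2.INTER_CUBIC)
cv2.imwrite("pics/s9z.png",b[:,:,::-1])
E
```

```text
t: 16.98
ee_pos: [0.4874, -0.0502, 0.2265]
tool_rot: [0.233, 1.558, -0.233]
ft_force: [-2.0, -0.5, -0.9]
opening: 0.0004
t: 17.6
ee_pos: [0.4999, -0.0542, 0.2224]
tool_rot: [0.233, 1.558, -0.233]
ft_force: [-0.5, 1.4, 0.7]
opening: 0.0002
```

View pics/s9z.png

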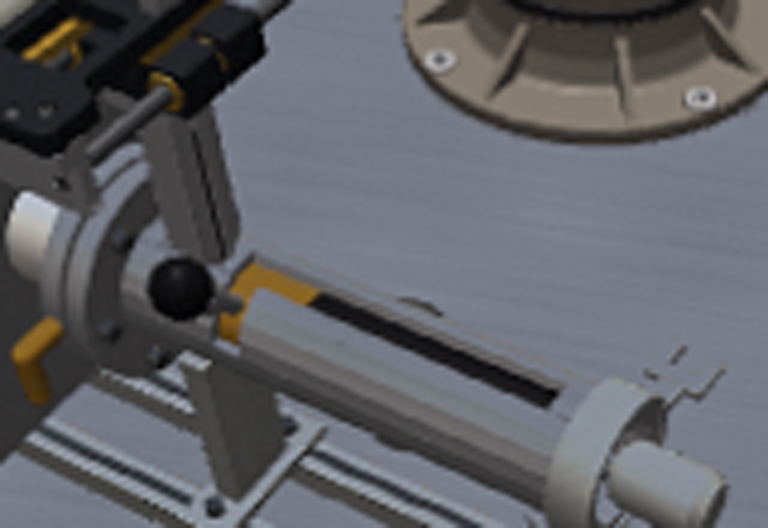

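View pics/w9.png

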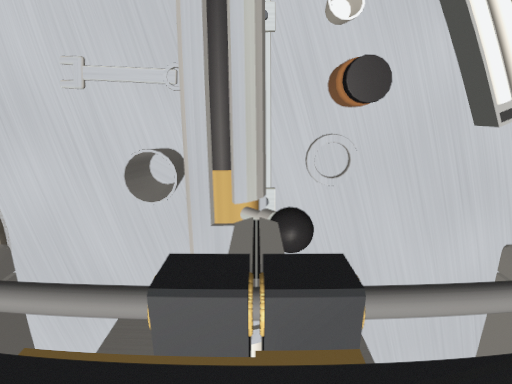

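```bash
cat > th.py <<'E'
from h import *
def est(p,uv,C=np.array([.4768,-.0465,.16]),th=.293):
    yf=np.array([np.sin(th),np.cos(th),0]);xf=np.array([yf[1],-yf[0],0])
    b=min(((np.linalg.norm(proj(p,C+yf*y+xf*.068*np.sin(t)+[0,0,.068*np.cos(t)])-uv),t,y) for t in np.arange(0,1.4,.02) for y in(-.004,-.002,0,.002,.004)))
    return b
E
python3 - <<'E'
from th import *
s=manip.read_camera("scene");w=manip.read_camera("wrist")
print(est(s,(157.5,140)),est(w,(291,230)))
E
```

```text
(np.float64(0.3271883017836129), np.float64(0.72), 0.002) (np.float64(1.0661548909282543), np.float64(0.72), -0.002)
```

```bash
python3 -m crank '[[0.0025,-0.0008,0,0,0,0,1],[0.0025,-0.0008,0,0,0,0,1],[0.0025,-0.0008,0,0,0,0,1],[0.0025,-0.0008,0,0,0,0,1],[0.0025,-0.0008,0,0,0,0,1]]'
python3 -m crank '[[0.002,-0.0006,-0.002,0,0,0,1],[0.002,-0.0006,-0.002,0,0,0,1],[0.002,-0.0006,-0.002,0,0,0,1],[0.002,-0.0006,-0.0025,0,0,0,1],[0.002,-0.0006,-0.0025,0,0,0,1]]'
python3 - <<'E'
from h import *
s=manip.read_camera("scene");w=manip.read_camera("wrist");save(w,"w10.png")
b=cv2.resize(s["frame"][80:190,120:280],None,fx=4.8,fy=4.8,interpolation=cv2.INTER_CUBIC)
cv2.imwrite("pics/s10z.png",b[:,:,::-1])
E
```

```text
t: 18.42
ee_pos: [0.5123, -0.0582, 0.2224]
tool_rot: [0.233, 1.558, -0.233]
ft_force: [-1.6, -0.0, 0.3]
opening: 0.0002
t: 19.05
ee_pos: [0.5223, -0.0612, 0.2112]
tool_rot: [0.233, 1.558, -0.233]
ft_force: [-0.7, 1.0, 1.9]
opening: 0.0005
```

View pics/s10z.png

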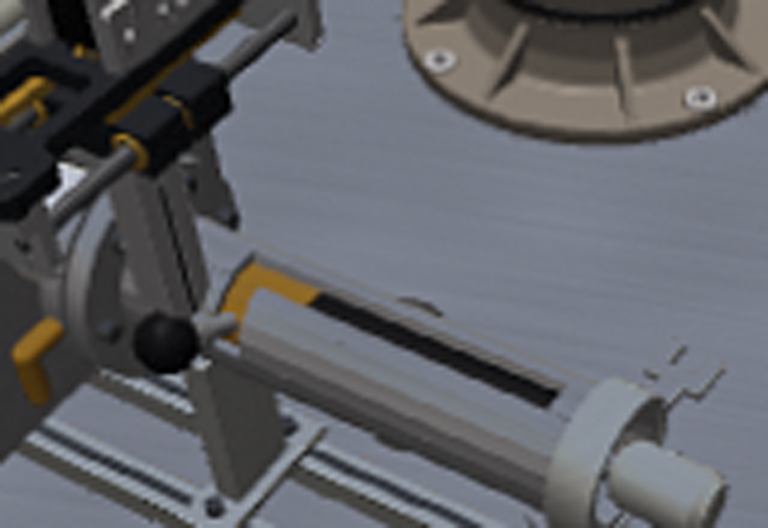

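View pics/w10.png

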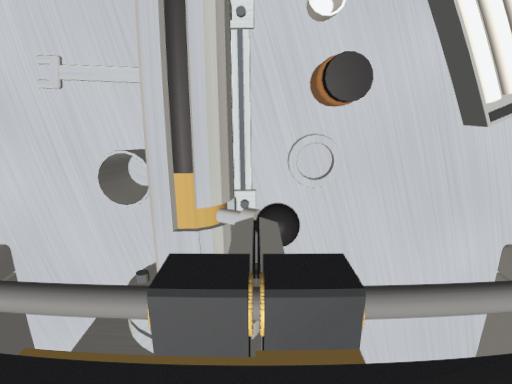

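```bash
python3 -m crank '[[0.0018,-0.0006,-0.002,0,0,0,1],[0.0018,-0.0006,-0.002,0,0,0,1],[0.0016,-0.0005,-0.002,0,0,0,1],[0.0012,-0.0004,-0.0018,0,0,0,1],[0.0008,-0.0003,-0.0016,0,0,0,1]]'
python3 - <<'E'
from th import *
s=manip.read_camera("scene");w=manip.read_camera("wrist");save(w,"w11.png")
b=cv2.resize(s["frame"][80:190,120:280],None,fx=4.8,fy=4.8,interpolation=cv2.INTER_CUBIC)
cv2.imwrite("pics/s11z.png",b[:,:,::-1])
print(est(s,(154.6,151.25)))
E
```

```text
t: 19.77
ee_pos: [0.5294, -0.0636, 0.2018]
tool_rot: [0.233, 1.558, -0.233]
ft_force: [-0.4, 0.9, 0.9]
opening: 0.0004
(np.float64(0.2454650001683281), np.float64(1.08), 0.002)
```

View pics/s11z.png

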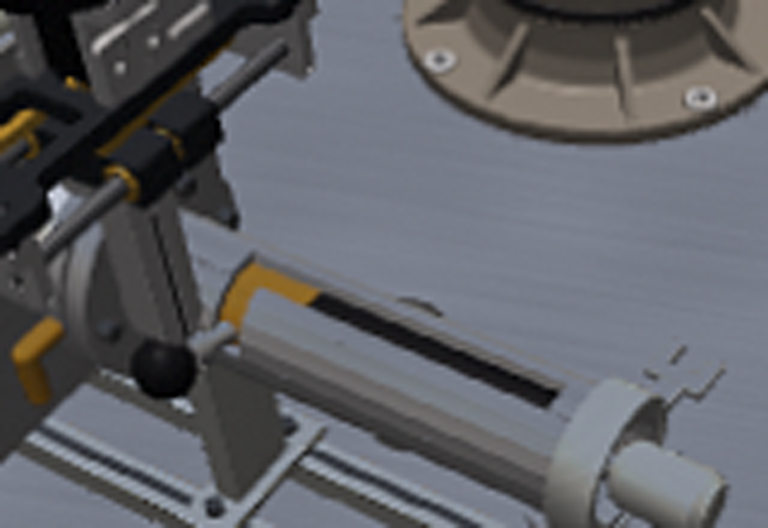

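```bash
python3 -m crank '[[0.0006,-0.0002,-0.0012,0,0,0,1],[0.0006,-0.0002,-0.0012,0,0,0,1],[0.0005,-0.0002,-0.0012,0,0,0,1],[0.0004,-0.0001,-0.001,0,0,0,1]]'
python3 - <<'E'
from th import *
s=manip.read_camera("scene")
b=cv2.resize(s["frame"][80:190,120:280],None,fx=4.8,fy=4.8,interpolation=cv2.INTER_CUBIC)
cv2.imwrite("pics/s12z.png",b[:,:,::-1])
print(est(s,(153.96,156.7)))
E
```

```text
t: 20.38
ee_pos: [0.531, -0.0639, 0.1992]
tool_rot: [0.232, 1.559, -0.233]
ft_force: [-21.4, 3.4, 43.0]
opening: 0.0002
(np.float64(0.143825045195006), np.float64(1.26), 0.002)
```

View pics/s12z.png

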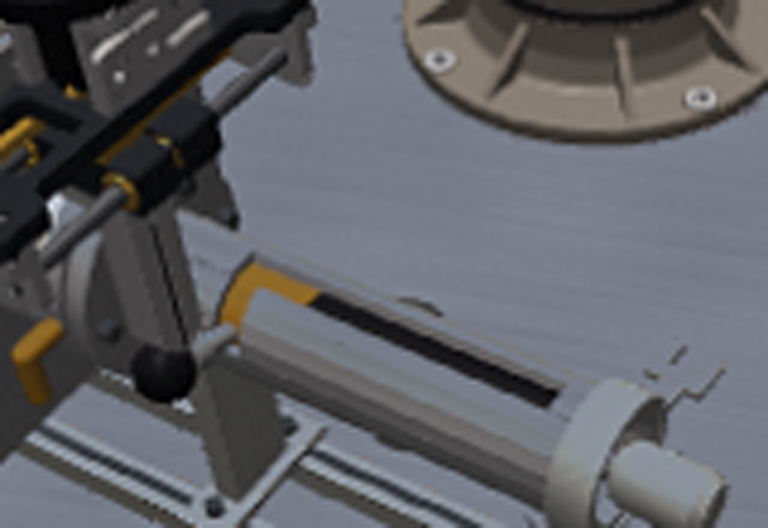

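```bash
python3 -m crank '[[-0.001,0.0003,0.005,0,0,0,1],[-0.001,0.0003,0.015,0,0,0,1],[0,0,0.035,0,0,0,1],[0,0,0.045,0,0,0,1],[0,0.005,0.04,0,0,0,1]]'
python3 -m crank '[[0.01,0.04,0.01,0,0,0,1],[0.01,0.045,0,0,0,0,1],[0.01,0.045,0,0,0,0,1],[0.01,0.045,0,0,0,0,1],[0,0,0,0,0,0,1]]'
python3 - <<'E'
from th import *
s=manip.read_camera("scene");t=manip.read_camera("top");w=manip.read_camera("wrist");save(w,"w13.png")
for n,p in(("s",s),("t",t),("w",w)): print(n,[(k,[(r["uv"],r["confidence"]) for r in manip.place_of(p,k)[:1]]) for k in("knob","corner")])
r=manip.place_of(s,"knob")
if r: print(est(s,r[0]["uv"]))
b=cv2.resize(s["frame"][80:190,120:280],None,fx=4.8,fy=4.8,interpolation=cv2.INTER_CUBIC)
cv2.imwrite("pics/s13z.png",b[:,:,::-1]);save(t,"t13.png");save(s,"s13.png")
o=manip.get_obs();print(o["ft_force"],o["t"])
E
```

```text
t: 21.05
ee_pos: [0.5295, -0.0589, 0.3397]
tool_rot: [0.233, 1.557, -0.233]
ft_force: [-0.0, -0.4, 0.0]
opening: 0.0003
t: 21.68
ee_pos: [0.5694, 0.1202, 0.3479]
tool_rot: [0.23, 1.559, -0.227]
ft_force: [0.4, 0.3, -1.1]
opening: 0.0003
s [('knob', [([158.0, 157.1], 0.85)]), ('corner', [([173.3, 146.0], 0.88)])]
t [('knob', []), ('corner', [])]
w [('knob', []), ('corner', [([301.0, 254.2], 0.17)])]
(np.float64(3.2468764025188297), np.float64(1.26), 0.004)
[-0.47031984  0.43920107 -0.35567301] 22.175
```

View pics/s13z.png

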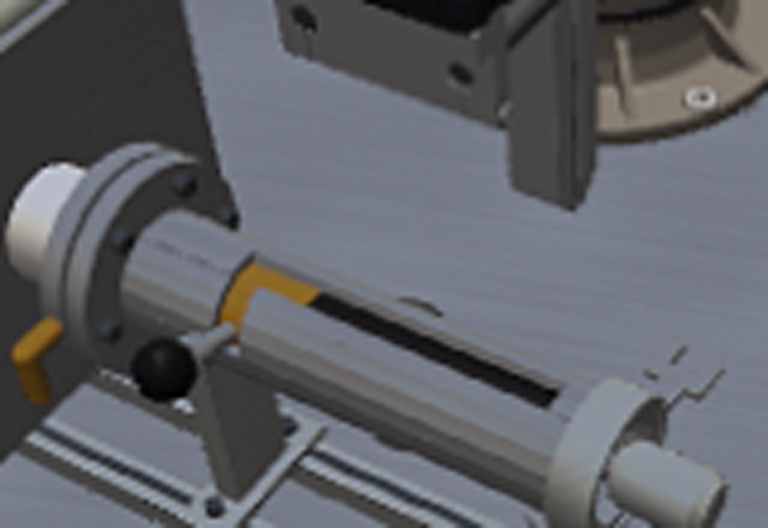

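View pics/s13.png

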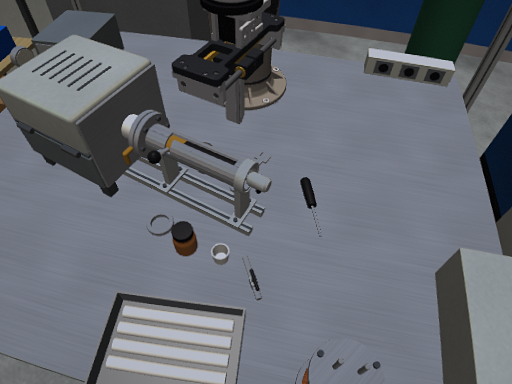

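View pics/t13.png

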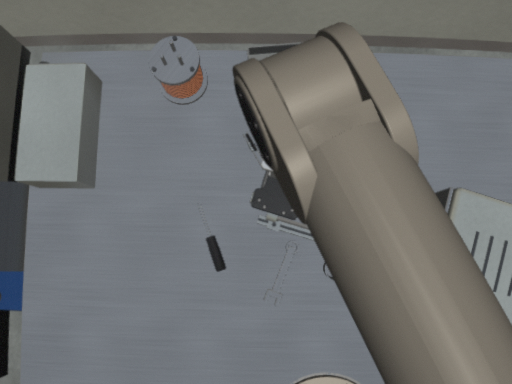

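Run:
```python
from th import *
s=manip.read_camera("scene");print(est(s,(154,157.1)),manip.get_obs()["ft_force"]);manip.hand_in()
```

```text
(np.float64(0.02009385030647529), np.float64(1.28), 0.002) [0.43034275 0.02835176 0.70333949]
the job is handed in; nothing more can be done
```

The probe is pushed fully in and locked, and I handed the job in at about 22 s of the 51 s allowed.

With the fingers closed, I pushed the ball along the slot at up to about 35 mm/s and slowed to about 10 mm/s near the end, where it came to a hard stop at about 24 N. I then went round to its other side, pushed the handle over into the side leg and pressed it down until it stopped. I lifted clear straight after that.

**Last checks**
- **Lock:** the scene picture shows the pin at the bottom of the side leg. Matching the ball's picture position gave a turn of 1.26 to 1.28 rad against the expected 1.25. It did not move after I let go.
- **Clear of everything:** the wrist force was about zero. In the last scene picture, the ring, jar, crucible, ball valve and screwdriver looked unmoved. The arm hid parts of the view, so the beaker and spanner were only partly visible.

**Checks that disagreed or stood out**
- **Slide distance:** the tail's movement suggested about 141–145 mm, not the full 152.5 mm. I take this to mean the probe did not start fully back, as the hard stop and the pin entering the side leg both fit the end of the slot.
- **Corner position:** my first estimate was about 8 mm off. I corrected it from the scene picture before the sideways push.
- **Final stop force:** pressing the handle home peaked at about 48 N at the wrist, with only the fingertips touching. That is firmer than I intended.
- **Knob detector:** its last reading was about 4 pixels from the ball's visible centre, so I used the picture for the position.

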